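Sort two thread adaptors, then tip the tote to gather the short ones

TASK

Two look-alike brass thread adaptors lie loose on the shelf: first put the long one into the grey tray with the other long one, and the short one into the white carry tote with the other short ones, letting go of both while the tote stands on the shelf. Then lift the tote by its black bar handle a good hand's breadth clear of the shelf and everything on it and tip it about 30 degrees towards its blue corner, so that all three short adaptors slide together into that corner for counting. Finish while still holding the tote up there, tilted and still, and leave the microphone, rubber foot, elbow and cap where they are.

Things in the scene. Friction and masses are not known exactly. Their poses are not given: they have to be found in the camera images.
- tote: white slippery plastic tote, open box 178 x 138 mm outside (x, y), walls 40 mm high, walls and floor 4 mm thick, about 0.3 kg, loose on the shelf at any yaw. Origin at centre of underside, z up. Bar handle over its middle along x. The corner at +x, +y is painted blue (outside, rim, floor). Adaptors begin to slide on its floor at about 10 degrees of tilt; give them 2 s at 30 degrees
- handle (a point): middle of the tote's black bar handle, in the bar's centre, 79 mm above the tote's underside; axes as the tote's. The bar is 18 mm wide (y), 18 mm high (70 to 88 mm above the tote's underside) and runs along x from end to end on uprights 26 mm wide. Grip it across y, at the middle
- blue_corner (a point): the blue inside corner of the tote at floor level: 85 mm along x, 65 mm along y from the tote's origin, 4 mm above its underside; axes as the tote's
- short_in_a: brass hexagonal thread adaptor, 20 mm across flats, 26 mm long, lying down, dark bore at both ends; origin at its centre (10 mm above what it lies on), x along its length; starts in the tote
- short_in_b: brass hexagonal thread adaptor, 20 mm across flats, 26 mm long, lying down, dark bore at both ends; origin at its centre (10 mm above what it lies on), x along its length; starts in the tote
- short_loose: brass hexagonal thread adaptor, 20 mm across flats, 26 mm long, lying down, dark bore at both ends; origin at its centre (10 mm above what it lies on), x along its length; starts loose on the shelf beside the long one; belongs in the tote
- long_loose: brass hexagonal thread adaptor, 20 mm across flats, 42 mm long, lying down, dark bore at both ends; origin at its centre (10 mm above what it lies on), x along its length; starts loose on the shelf beside the short one; belongs in the tray
- long_in: brass hexagonal thread adaptor, 20 mm across flats, 42 mm long, lying down, dark bore at both ends; origin at its centre (10 mm above what it lies on), x along its length; starts in the tray and stays there, lying across the tray's -y half, roughly along tray x
- tray: grey plastic open tray, fixed to the shelf, 100 x 130 mm outside (x, y), 30 mm high, walls and floor 4 mm thick; origin at centre of underside; its +y half is free at the start
- mic: matte gold microphone with dark steel head, lying, 170 mm long, 50 mm across; origin under its middle; bystander, leave alone
- foot: grey rubber stand foot, 64 mm across, 32 mm high; origin at centre of underside; bystander, leave alone
- elbow: chrome elbow adaptor, two 26 mm thick arms, 45 mm long each, lying; origin under its bend; bystander, leave alone
- cap: blue plastic capsule cap, 54 mm across, 46 mm high; origin at centre of underside; bystander, leave alone
Things that resemble listed ones, but are neither listed nor needed, are in the scene too. Of the things that look like the tote, take the one that is farthest to the robot's right at the start.

How it is judged (in metres and radians):
On the way:
1. the long adaptor lies in the tray and the short one in the tote, both let go, while the tote stands on the shelf (x of long_in in the frame of tray between -0.048 and 0.048 m and y of long_in in the frame of tray between -0.063 and 0.063 m and z of long_in in the frame of tray between 0.005 and 0.032 m and x of long_loose in the frame of tray between -0.048 and 0.048 m and y of long_loose in the frame of tray between -0.063 and 0.063 m and z of long_loose in the frame of tray between 0.005 and 0.032 m and x of short_in_a in the frame of tote between -0.085 and 0.085 m and y of short_in_a in the frame of tote between -0.065 and 0.065 m and z of short_in_a in the frame of tote between 0.005 and 0.045 m and x of short_in_b in the frame of tote between -0.085 and 0.085 m and y of short_in_b in the frame of tote between -0.065 and 0.065 m and z of short_in_b in the frame of tote between 0.005 and 0.045 m and x of short_loose in the frame of tote between -0.085 and 0.085 m and y of short_loose in the frame of tote between -0.065 and 0.065 m and z of short_loose in the frame of tote between 0.005 and 0.045 m and angle between tote's own z axis and vertical below 0.08 rad and height (world z) of tote below 0.01 m and contact force between each of short_loose, long_loose and the fingers below 0.1 N), for 0.2 s.
At the end, for the whole second after the job is handed in: The tote is held in the gripper and still, its blue corner at least 60 mm above the shelf, tilted 20 to 43 degrees; all three short adaptors lie still in it with centres within 78 mm of the blue inside corner; both long adaptors lie in the tray (height (world z) of blue_corner above 0.06 m and angle between tote's own z axis and vertical between 0.35 and 0.75 rad and contact force between tote and the fingers above 1 N and linear speed of each of tote, short_in_a, short_in_b, short_loose below 0.03 m/s and angular speed of tote below 0.15 rad/s and distance between each of short_in_a, short_in_b, short_loose and blue_corner below 0.078 m and x of short_in_a in the frame of tote between -0.085 and 0.085 m and y of short_in_a in the frame of tote between -0.065 and 0.065 m and z of short_in_a in the frame of tote between 0.005 and 0.045 m and x of short_in_b in the frame of tote between -0.085 and 0.085 m and y of short_in_b in the frame of tote between -0.065 and 0.065 m and z of short_in_b in the frame of tote between 0.005 and 0.045 m and x of short_loose in the frame of tote between -0.085 and 0.085 m and y of short_loose in the frame of tote between -0.065 and 0.065 m and z of short_loose in the frame of tote between 0.005 and 0.045 m and x of long_in in the frame of tray between -0.048 and 0.048 m and y of long_in in the frame of tray between -0.063 and 0.063 m and z of long_in in the frame of tray between 0.005 and 0.032 m and x of long_loose in the frame of tray between -0.048 and 0.048 m and y of long_loose in the frame of tray between -0.063 and 0.063 m and z of long_loose in the frame of tray between 0.005 and 0.032 m); the arm keeps its last pose, push and grip.
It fails at once if the mic is pushed more than 30 mm from its place (distance of mic from where it was at the start of the episode above 0.03 m).
It fails at once if the foot is pushed more than 30 mm from its place (distance of foot from where it was at the start of the episode above 0.03 m).
It fails at once if the elbow is pushed more than 30 mm from its place (distance of elbow from where it was at the start of the episode above 0.03 m).
It fails at once if the cap is pushed more than 30 mm from its place (distance of cap from where it was at the start of the episode above 0.03 m).
It also fails if it takes over 72 s, if anything falls off the work surface, if the arm or the gripper's body presses on something with over 40 N, if the wrist force passes 120 N, or if a joint passes its speed limit or range.

ROBOT

A 7-joint arm with a two-finger parallel gripper is mounted at the origin on the work surface. World frame = base frame: x ahead of the robot, y to its left, z up, the work surface at z = 0. Lengths are in m, angles in degrees, forces in N, time in s.
With the tool pointing down it reaches from about 0.425 to 1.025 m from the base axis. Payload 9.4 kg.
Tool frame: the origin (TCP) lies midway between the tips of the shut fingers; the grasp point (between the pads) lies 19 mm behind it; z points along the fingers, x is the direction in which the jaws open and shut, and the axes are right-handed (so a half turn about z gives the same grasp; the last joint's range is limited). The gripper opens to 93 mm and grips with 3 to 60 N. Pads are 15 mm wide; open, the fingers measure 128 mm over their backs; the gripper's body (75 mm by 188 mm) begins 65 mm behind the grasp point.
Start: joints at [-72.233, 34.337, -0.143, 91.639, 0.103, 54.024, -4.572], TCP at [0.273, 0.671, 0.219] pointing down, gripper open.
Joint ranges: [-147.43, 147.43], [-19.82, 112.94], [-74.19, 73.91], [6.32, 146.72], [-59.91, 239.91], [6.04, 106.73], [-150.56, 150.56]. Speed limits (degrees/s): [127.2, 127.2, 172.46, 172.46, 180, 180, 180].

INTERFACE

Orientations are given as [roll, pitch, yaw] about the fixed x, y, z axes, in that order (R = Rz(yaw) Ry(pitch) Rx(roll)).
In Python, from rig import state, read_camera, camera_params, sign_off, boxes_of, pinpoint gives the robot as it stands.
- The arm moves only by the shell command python3 -m jog 'ROWS' [FORCE]. ROWS is text: rows parted by semicolons, each of 7 numbers parted by spaces: the shift along the tool's x, y, z in cm, then the turn, a rotation vector about the tool's x, y, z in degrees, then the finger opening in cm, from 0 to 9.3. A call has 1 to 12 rows; each row shifts and turns the commanded pose from where the row before left it, along the tool's axes as they then stand; what a row does not reach is not made up. A row lasts 1/8 s, in which the tool goes at most 62.5 mm and 10.7 degrees, less where a joint would pass 70% of its speed; a pose out of reach is approached as far as the arm can. A call is refused whole if a number of a shift passes 6.25 or a number of a turn 10.7, either way. A call with a gripper value outside its range is refused whole. The fingers move at their own pace and stop on an object; FORCE is the grip in N (left out, the last holds). Time passes only in rows, so rows that do not move let the fingers close. It gives the time, the measured TCP pose, the force and the opening at its end, in the units of the state.
- state(): the state, without advancing time (a new reading comes with each control period).
- read_camera(name): name is "scene" or "top" or "wrist"; returns (picture, depth): 420x560x3 uint8, blue, green, red; 420x560 float32, m along the optical axis (not along the pixel's ray), 0 where there is no reading.
- camera_params(name): a dict with "mtx" (3x3 intrinsics, pixels), "rvec" (rotation vector, rad) and "tvec" (3), from world to camera coordinates, as OpenCV has them; the wrist camera has in their place "T_tool_cam" (4x4, takes a point from camera to tool coordinates, whose origin is the TCP and whose axes are the tool frame's). Camera axes: x right, y down, z forward; pixel columns grow to the right and rows downward; lengths in m; the calibration is good to about 2 mm. The wrist camera is an equidistant fisheye: a pixel r from the principal point sees the ray r / f radians off the axis. A picture is of the moment at which its call begins: read the wrist's pose just before it. camera_params takes no time and is no camera call.
- sign_off(): hands the job in, once; it reports no verdict.
Trained networks look in the newest picture that a camera, given by its name, has taken for a name from the list of things; names that differ only in an ending like _2 or _b are one class to them, and where a whole thing is asked for, a point or a joint stands for the part that bears it (a point fixed in the world has none). Each returns a list of dicts, best first, with "confidence" (0 to 1); they miss things now and then, are a little off and sometimes report something else, mostly with a low value. They report only what shows in the picture. A call takes as long as a camera call. They do not tell look-alikes from the thing itself.
- boxes_of(camera, query): "extent" ([left, top, right, bottom] in pixels, round what is visible of it).
- pinpoint(camera, query): "centre" ([column, row] in pixels: a listed point, or the origin of a listed thing).
The state is a dict: "time_s": time; "joint_pos": joint angles; "qvel": joint speeds; "joint_efforts": joint torques, N m; "tool_pos": TCP position; "orientation": TCP orientation; "force": force on the tool from outside, world axes, zero at the start; "moment": the same for the moment, N m; "width": opening from 0.0 (shut) to 1.0 (fully open).
Only numpy, scipy, OpenCV 4.12 (cv2) and the standard library are available. Lean on these libraries where they do the work, as an engineer would, in place of code of your own. Each camera call takes 0.05 s, during which the arm holds its last target.

## Working session

There is one attempt and no reset: what is moved stays moved. The work goes in short steps, Python scripts to look and compute and a shell command to move; the robot and the scene stay as the last step left them, time stands still between calls to the robot, and variables do not carry over. Pictures are saved under pics/ and viewed, and the job is handed in when it is done.

```bash
ls; mkdir -p pics; python3 - <<'E'
from rig import *
import cv2
s=state();print(s)
for c in ["scene","top","wrist"]:
    p,d=read_camera(c);cv2.imwrite(f"pics/{c}0.png",p)
    print(c,camera_params(c))
    for q in ["tote","handle","blue_corner","short_loose","long_loose","tray","mic","foot","elbow","cap"]:
        print(q,[([round(x) for x in r['centre']],round(r['confidence'],2)) for r in pinpoint(c,q)])
E
```

```text
pics
{'time_s': 0.0, 'joint_pos': array([-72.23276772,  34.3844177 ,  -0.14574866,  91.68101727,
         0.10232878,  54.02481861,  -4.57249373]), 'qvel': array([-0.00728166,  0.07465526, -0.05929648, -0.05367383, -0.03678087,
        0.02307964,  0.0945892 ]), 'joint_efforts': array([ 7.47022114e-05, -7.65064001e+01,  1.49698723e+00, -2.52351630e+01,
       -5.24786557e-02,  1.66201108e-02,  1.16386873e-04]), 'tool_pos': array([0.27331274, 0.67097083, 0.21776068]), 'orientation': array([1.79992410e+02, 8.98048617e-02, 6.78407911e+01]), 'force': array([ 0.61658223,  0.43193995, -0.17044486]), 'moment': array([-0.00762354, -0.04696321,  0.03669225]), 'width': 0.9965762203918737}
scene {'mtx': array([[481.61720639,   0.        , 277.89881761],
       [  0.        , 481.61720639, 211.15306767],
       [  0.        ,   0.        ,   1.        ]]), 'rvec': array([ 2.2588524 ,  0.85326225, -0.31717808]), 'tvec': array([-0.46668875, -0.1446103 ,  1.50679891])}
tote [([375, 170], 0.69), ([320, 122], 0.69), ([277, 222], 0.59)]
handle [([379, 152], 0.73), ([323, 101], 0.64)]
blue_corner [([34
[... 1084 characters left out ...]
[([350, 153], 0.79)]
wrist {'mtx': array([[325.1922621 ,   0.        , 274.83365694],
       [  0.        , 325.1922621 , 209.46384338],
       [  0.        ,   0.        ,   1.        ]]), 'T_tool_cam': array([[ 9.99999960e-01, -2.36758663e-04, -1.55174716e-04,
        -6.99277303e-04],
       [ 2.67855387e-04,  9.68733657e-01,  2.48102860e-01,
        -6.82179795e-02],
       [ 9.15824683e-05, -2.48102892e-01,  9.68733682e-01,
        -1.65275150e-01],
       [ 0.00000000e+00,  0.00000000e+00,  0.00000000e+00,
         1.00000000e+00]])}
tote [([217, 234], 0.89)]
handle [([202, 254], 0.86)]
blue_corner [([262, 297], 0.67)]
short_loose []
long_loose []
tray []
mic []
foot []
elbow []
cap []
```

View pics/top0.png

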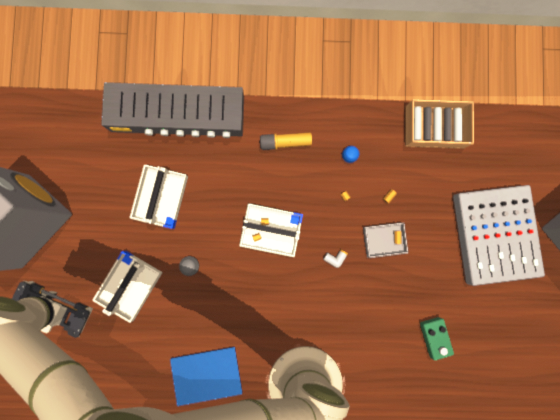

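View pics/scene0.png

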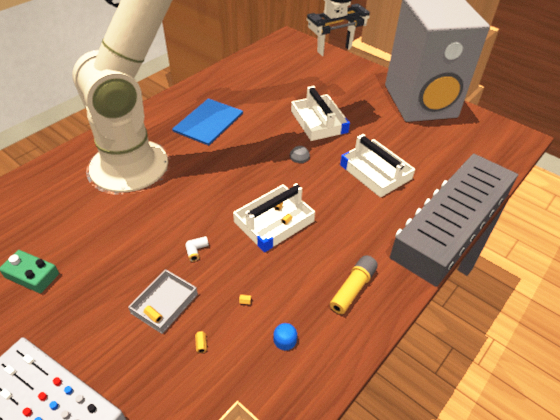

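View pics/wrist0.png

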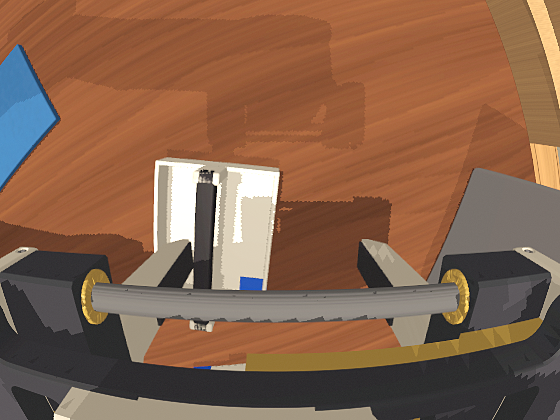

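```bash
cat > h.py <<'E'
from rig import *
import cv2, numpy as np
from scipy.spatial.transform import Rotation as Rn
def wpt(c,d,u,v,z=None):
    P=camera_params(c);K=P["mtx"];R=cv2.Rodrigues(P["rvec"])[0];t=P["tvec"]
    ray=np.array([(u-K[0,2])/K[0,0],(v-K[1,2])/K[1,1],1.])
    o=-R.T@t; r=R.T@ray
    if z is None: return o+r*d[int(round(v)),int(round(u))]
    return o+r*(z-o[2])/r[2]
def brass(p):
    h=cv2.cvtColor(p,cv2.COLOR_BGR2HSV)
    return cv2.inRange(h,(15,120,90),(35,255,255))
E
python3 - <<'E'
from h import *
p,d=read_camera("top");np.save("d.npy",d)
c=p[120:290,220:430];cv2.imwrite("pics/top1.png",cv2.resize(c,None,fx=3.7,fy=3.5,interpolation=cv2.INTER_CUBIC))
m=brass(p)
n,l,st,ce=cv2.connectedComponentsWithStats(m)
for i in range(1,n):
    if 20<st[i,4]<400:
        cn=np.argwhere(l==i)[:,::-1].astype(np.float32)
        pts=np.array([wpt("top",d,u,v,0.015)[:2] for u,v in cn],np.float32)
        r=cv2.minAreaRect(pts*1000)
        print(ce[i].round(1),st[i,4],[np.round(x,1) for x in r],wpt("top",d,*ce[i]).round(4))
for q in ["tote","handle","tray"]:
    for r in pinpoint("top",q)[:3]+boxes_of("top",q)[:3]: print(q,r)
E
```

```text
[398.9  67.6] 36 [array([1053.3, -295.4]), array([12.3, 67.1]), np.float64(81.3)] [ 1.3726 -0.5235 -0.7528]
[312.5  95.3] 33 [array([9.48e+02, 4.00e-01]), array([ 6.9, 57.2]), np.float64(2.1)] [ 1.2044 -0.0758 -0.739 ]
[368.2  96.6] 52 [array([ 949.7, -190.1]), array([10.3, 54.1]), np.float64(2.1)] [ 1.212  -0.3645 -0.7501]
[439.4  99.3] 341 [array([ 947. , -434.5]), array([ 43.6, 223.1]), np.float64(5.9)] [ 1.2112 -0.735  -0.7508]
[391.5  97.4] 78 [array([ 949. , -266.3]), array([10.3, 84.8]), np.float64(2.0)] [ 1.2107 -0.4844 -0.7463]
[493.8  99. ] 62 [array([ 956.5, -618.7]), array([20.7, 34.1]), np.float64(2.0)] [ 1.2251 -1.0236 -0.7581]
[529.9  99.8] 200 [array([ 957.4, -740.2]), array([27.7, 86.9]), np.float64(2.0)] [ 1.2233 -1.2058 -0.7447]
[423.9 134.4] 85 [array([ 844.3, -363.9]), array([129.7,  80.8]), np.float64(24.9)] [ 0.826  -0.3792  0.0179]
[472.3 126.2] 68 [array([ 861.2, -541.3]), array([ 10.2, 116.6]), np.float64(89.8)] [ 0.8445 -0.5176  0.0711]
[412.6 120.4] 23 [array([ 876. , -342.2]), array([ 6.3, 58.7]), np.float64(84.1)] [ 0.8566 -0.3225  0.0722]
[120.6 128.9] 
[... 924 characters left out ...]
 'confidence': 0.86}
tote {'extent': [95.8, 251.7, 160.6, 321.5], 'confidence': 0.85}
tote {'extent': [131.3, 165.9, 188.0, 229.8], 'confidence': 0.68}
handle {'centre': [272.2, 226.9], 'confidence': 0.97}
handle {'centre': [120.8, 289.3], 'confidence': 0.94}
handle {'centre': [155.3, 194.2], 'confidence': 0.92}
handle {'extent': [132.4, 164.7, 188.3, 223.8], 'confidence': 0.88}
handle {'extent': [242.7, 204.1, 302.9, 255.5], 'confidence': 0.83}
handle {'extent': [91.6, 252.4, 164.3, 320.5], 'confidence': 0.76}
tray {'centre': [384.1, 238.8], 'confidence': 0.83}
tray {'extent': [361.7, 224.8, 406.7, 255.7], 'confidence': 0.76}
tray {'extent': [263.2, 218.7, 269.2, 224.9], 'confidence': 0.41}
```

View pics/top1.png

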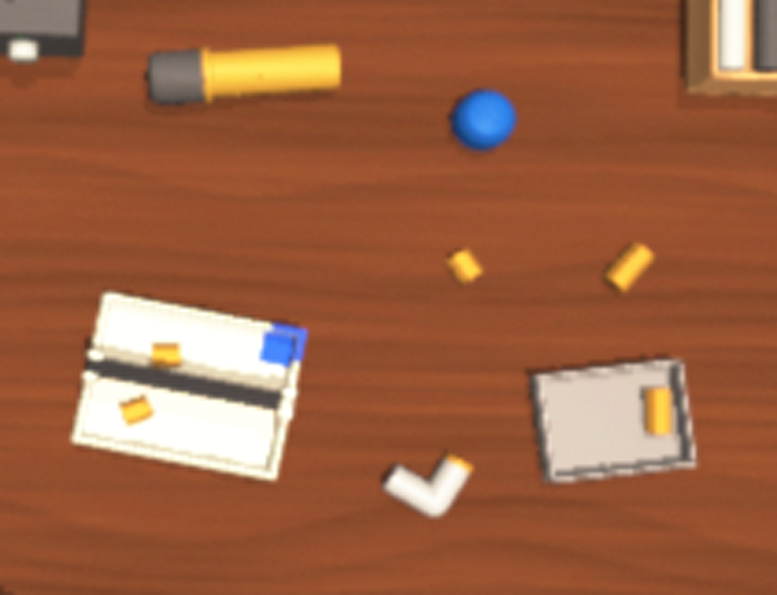

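```bash
cat >> h.py <<'E'
def plan(tgt,yaw,n,tilt=None,start=None):
    s=state()
    p=np.array(s["tool_pos"]) if start is None else np.array(start[0])
    R=Rn.from_euler("xyz",s["orientation"] if start is None else start[1],degrees=True)
    R2=Rn.from_euler("xyz",[180,0,yaw],degrees=True) if tilt is None else tilt
    rv=(R.inv()*R2).as_rotvec(degrees=True)
    print("total rv",rv.round(1),"rows:")
    dp=(np.array(tgt)-p)/n
    for i in range(n):
        Ri=R*Rn.from_rotvec(rv*i/n,degrees=True)
        a=Ri.inv().apply(dp)*100
        print(" ".join(f"{x:.2f}" for x in a)," ".join(f"{x:.1f}" for x in rv/n))
E
python3 - <<'E'
from h import *
f=lambda c,z:np.array([wpt("top",None,a/3.7+220-.4,b/3.5+120-.4,z)[:2] for a,b in c])
for n,c,z in [("tray",[(535,372),(682,362),(693,465),(548,480)],.03),("tote",[(103,293),(307,327),(276,478),(73,440)],.04)]:
    w=f(c,z);print(n,w.round(4).tolist(),w.mean(0),[np.hypot(*(w[i]-w[i-1])).round(3) for i in range(4)], cv2.minAreaRect((w*1000).astype(np.float32)))
plan([.617,-.267,.20],-38.8,17)
E
```

```text
tray [[0.5135, -0.1802], [0.5267, -0.3104], [0.4312, -0.3209], [0.4138, -0.1931]] [ 0.47130215 -0.25117426] [np.float64(0.101), np.float64(0.131), np.float64(0.096), np.float64(0.129)] ((472.0426025390625, -251.5386962890625), (100.58079528808594, 130.8314666748047), 7.367805004119873)
tote [[0.5749, 0.2017], [0.5488, 0.0227], [0.4093, 0.0462], [0.439, 0.2232]] [0.493016   0.12343823] [np.float64(0.138), np.float64(0.181), np.float64(0.141), np.float64(0.179)] ((494.039306640625, 123.58128356933594), (180.85911560058594, 141.48211669921875), 80.46378326416016)
total rv [  0.   -0.  106.6] rows:
-4.35 3.95 0.11 0.0 -0.0 6.3
-3.89 4.41 0.11 0.0 -0.0 6.3
-3.39 4.80 0.11 0.0 -0.0 6.3
-2.84 5.15 0.11 0.0 -0.0 6.3
-2.26 5.43 0.11 0.0 -0.0 6.3
-1.66 5.64 0.11 0.0 -0.0 6.3
-1.03 5.79 0.11 0.0 -0.0 6.3
-0.39 5.87 0.11 0.0 -0.0 6.3
0.25 5.87 0.11 0.0 -0.0 6.3
0.89 5.81 0.11 0.0 -0.0 6.3
1.52 5.68 0.11 0.0 -0.0 6.3
2.13 5.48 0.11 0.0 -0.0 6.3
2.72 5.21 0.11 0.0 -0.0 6.3
3.27 4.88 0.11 0.0 -0.0 6.3
3.79 4.50 0.11 0.0 -0.0 6.3
4.25 4.06 0.11 0.0 -0.0 6.3
4.67 3.57 0.11 0.0 -0.0 6.3
```

```bash
python3 -m jog '-4.35 3.95 0 0 0 6.3 7;-3.9 4.4 0 0 0 6.3 7;-3.4 4.8 0 0 0 6.3 7;-2.85 5.15 0 0 0 6.3 7;-2.25 5.45 0 0 0 6.3 7;-1.65 5.65 0 0 0 6.3 7;-1.05 5.8 0 0 0 6.3 7;-0.4 5.85 0 0 0 6.3 7;0.25 5.85 0 0 0 6.3 7;0.9 5.8 0 0 0 6.3 7;1.5 5.7 0 0 0 6.3 7;2.1 5.5 0 0 0 6.3 7' 30
python3 -m jog '2.7 5.2 0.2 0 0 6.3 7;3.3 4.9 0.3 0 0 6.3 7;3.8 4.5 0.3 0 0 6.3 7;4.25 4.05 0.3 0 0 6.3 7;4.65 3.6 0.3 0 0 6.3 7;0 0 0 0 0 0 7;0 0 0 0 0 0 7'
python3 - <<'E'
from h import *
s=state();print(s["tool_pos"],s["orientation"],s["width"])
p,d=read_camera("wrist");cv2.imwrite("pics/w1.png",p)
p,d=read_camera("top");cv2.imwrite("pics/t1.png",p)
E
```

```text
time_s: 3.5
tool_pos: [0.5143, 0.0061, 0.219]
orientation: [-180.0, -0.1, -7.9]
force: [0.5, 1.3, 0.5]
width: 0.751
time_s: 4.38
tool_pos: [0.6124, -0.2685, 0.2042]
orientation: [-180.0, 0.1, -39.2]
force: [-1.0, 0.7, 0.3]
width: 0.756
[ 0.61240149 -0.26854921  0.20423822] [-1.79988652e+02  5.81974845e-02 -3.92337058e+01] 0.7562803094971502
```

View pics/w1.png

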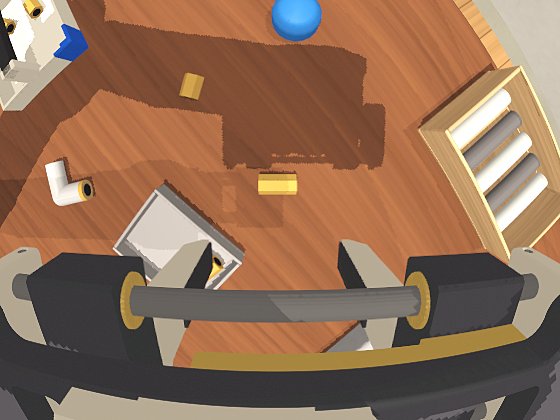

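```bash
cat >> h.py <<'E'
def wr(u,v,z,s):
    P=camera_params("wrist");K=P["mtx"];T=P["T_tool_cam"]
    u=np.atleast_1d(u);v=np.atleast_1d(v)
    x=(u-K[0,2])/K[0,0];y=(v-K[1,2])/K[1,1];r=np.hypot(x,y)+1e-9
    ray=np.stack([np.sin(r)*x/r,np.sin(r)*y/r,np.cos(r)],1)
    R=Rn.from_euler("xyz",s["orientation"],degrees=True).as_matrix()
    o=R@T[:3,3]+s["tool_pos"]; g=ray@(R@T[:3,:3]).T
    return o+g*((z-o[2])/g[:,2])[:,None]
def wbrass(z=0.015,amin=150,fn=None):
    s=state();p,d=read_camera("wrist")
    if fn: cv2.imwrite(fn,p)
    h=cv2.cvtColor(p,cv2.COLOR_BGR2HSV);m=cv2.inRange(h,(15,110,70),(35,255,255))
    m[240:]=0
    n,l,st,ce=cv2.connectedComponentsWithStats(m)
    for i in range(1,n):
        if amin<st[i,4]<2500:
            a=np.argwhere(l==i)
            w=wr(a[:,1],a[:,0],z,s)[:,:2]
            r=cv2.minAreaRect((w*1000).astype(np.float32))
            print(ce[i].round(),st[i,4],np.round(r[0],1),np.round(r[1],1),round(r[2],1))
    return s
E
python3 - <<'E'
from h import *
s=wbrass(); print(s["tool_pos"])
print(wr(277,184,.015,s))
E
```

```text
[33.  7.] 229 [522.3 145. ] [22.3 45.8] 3.5
[192.  87.] 477 [ 615.8 -119.8] [27.2 23.2] 34.8
[278. 185.] 814 [ 618.7 -265.8] [22.6 42.4] 50.9
[ 0.61266362 -0.26730895  0.20460168]
[[ 0.61859468 -0.26420222  0.015     ]]
```

```bash
python3 -m jog '0.4 -0.45 5 0 0 0 7;0 0 5 0 0 0 7;0 0 5 0 0 0 7;0 0 3 0 0 0 7;0 0 1.5 0 0 0 7;0 0 0.4 0 0 0 7;0 0 0 0 0 0 4;0 0 0 0 0 0 3.5;0 0 0 0 0 0 3.5;0 0 0 0 0 0 3.5' 30
python3 - <<'E'
from h import *
s=state();print(s["tool_pos"],s["orientation"],s["width"]*93)
p,d=read_camera("wrist");cv2.imwrite("pics/w2.png",p)
E
```

```text
time_s: 5.78
tool_pos: [0.619, -0.2682, 0.0064]
orientation: [-180.0, -0.1, -39.3]
force: [-0.4, 0.9, 5.7]
width: 0.452
[ 0.61900128 -0.26818604  0.00641962] [-1.79970509e+02 -5.34039998e-02 -3.92562664e+01] 42.08146976394978
```

View pics/w2.png

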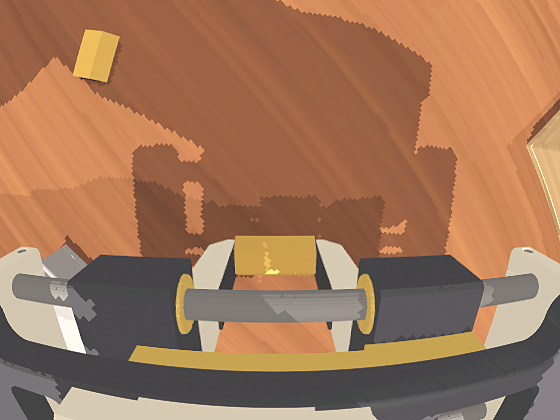

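```bash
python3 - <<'E'
from h import *
s=state()
p0=s["tool_pos"]+[0,0,.09]
plan([.4676,-.2196,.085],7.4,6,start=(p0,s["orientation"]))
E
```

```text
total rv [ -0.   -0.1 -46.7] rows:
-2.47 0.97 0.19 -0.0 -0.0 -7.8
-2.57 0.63 0.19 -0.0 -0.0 -7.8
-2.64 0.27 0.19 -0.0 -0.0 -7.8
-2.65 -0.09 0.19 -0.0 -0.0 -7.8
-2.61 -0.44 0.19 -0.0 -0.0 -7.8
-2.53 -0.79 0.19 -0.0 -0.0 -7.8
```

```bash
python3 -m jog '0 0 -3 0 0 0 3.5;0 0 -6 0 0 0 3.5;-2.45 0.95 0.2 0 0 -7.8 3.5;-2.6 0.65 0.2 0 0 -7.8 3.5;-2.65 0.25 0.2 0 0 -7.8 3.5;-2.65 -0.1 0.2 0 0 -7.8 3.5;-2.6 -0.45 0.2 0 0 -7.8 3.5;-2.5 -0.8 0.2 0 0 -7.8 3.5;0 0 0 0 0 0 3.5;0 0 0 0 0 0 3.5'
python3 - <<'E'
from h import *
s=state();print(s["tool_pos"],s["orientation"],s["width"]*93)
p,d=read_camera("wrist");cv2.imwrite("pics/w3.png",p)
E
```

```text
time_s: 7.08
tool_pos: [0.4685, -0.2196, 0.0839]
orientation: [180.0, -0.1, 7.4]
force: [-0.1, 0.2, -0.9]
width: 0.45
[ 0.46851493 -0.21963248  0.0839097 ] [ 1.79960640e+02 -7.21430963e-02  7.42304912e+00] 41.86117116556053
```

View pics/w3.png

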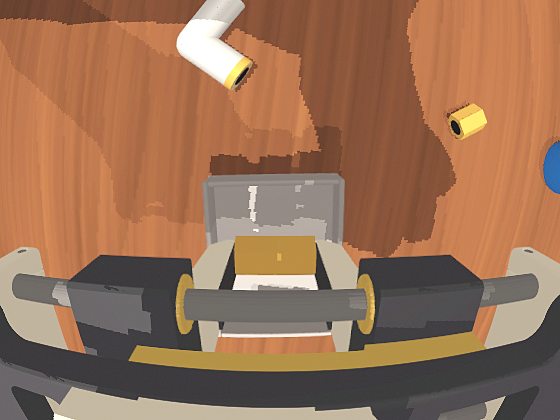

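```bash
python3 - <<'E'
from h import *
s=state();print(wr([205,343,274],[180,177,178],.03,s).round(4))
E
python3 -m jog '0 0 3 0 0 0 3.5;0 0 2.5 0 0 0 3.5;0 0 1.3 0 0 0 3.5;0 0 0 0 0 0 3.5;0 0 0 0 0 0 4.9;0 0 0 0 0 0 4.9;0 0 0 0 0 0 4.9'
python3 - <<'E'
from h import *
s=state();print(s["tool_pos"],s["orientation"],s["width"]*93)
E
```

```text
[[ 0.4165 -0.1935  0.03  ]
 [ 0.5108 -0.1791  0.03  ]
 [ 0.4637 -0.1863  0.03  ]]
time_s: 8.0
tool_pos: [0.4678, -0.2192, 0.0163]
orientation: [180.0, -0.1, 7.5]
force: [-0.2, -0.2, -0.9]
width: 0.528
[ 0.46782701 -0.21924254  0.01625569] [ 1.79971667e+02 -5.61200187e-02  7.53823262e+00] 49.06308045415876
```

```bash
python3 - <<'E'
from h import *
s=state()
plan([.6158,-.1198,.12],34.8,4,start=(s["tool_pos"]+[0,0,.12],s["orientation"]))
E
```

```text
total rv [  0.   -0.  -27.3] rows:
3.99 -1.98 0.41 0.0 -0.0 -6.8
4.20 -1.49 0.41 0.0 -0.0 -6.8
4.35 -0.98 0.41 0.0 -0.0 -6.8
4.43 -0.46 0.41 0.0 -0.0 -6.8
```

```bash
python3 -m jog '0 0 -6 0 0 0 4.9;0 0 -6 0 0 0 6;4 -2 0.4 0 0 -6.8 6;4.2 -1.5 0.4 0 0 -6.8 6;4.35 -1 0.4 0 0 -6.8 6;4.45 -0.45 0.4 0 0 -6.8 6;0 0 0 0 0 0 6;0 0 0 0 0 0 6'
python3 - <<'E'
from h import *
s=wbrass(fn="pics/w4.png");print(s["tool_pos"],s["orientation"],s["width"]*93)
p,d=read_camera("top");cv2.imwrite("pics/t4.png",cv2.resize(p[120:290,220:430],None,fx=3.7,fy=3.5,interpolation=cv2.INTER_CUBIC))
E
```

```text
time_s: 9.0
tool_pos: [0.6148, -0.1198, 0.1196]
orientation: [-180.0, 0.1, 34.7]
force: [-0.3, -1.0, 0.3]
width: 0.646
[108.  89.] 277 [ 429.3 -115.3] [29.7 14.2] 52.4
[ 91. 205.] 881 [ 467.2 -217.7] [50.4 22.7] 7.3
[276. 205.] 819 [ 614.2 -117.6] [26.7 22. ] 34.7
[ 0.61476395 -0.11981243  0.11964568] [-1.79990835e+02  5.09186810e-02  3.46621086e+01] 60.085794127437154
```

View pics/w4.png

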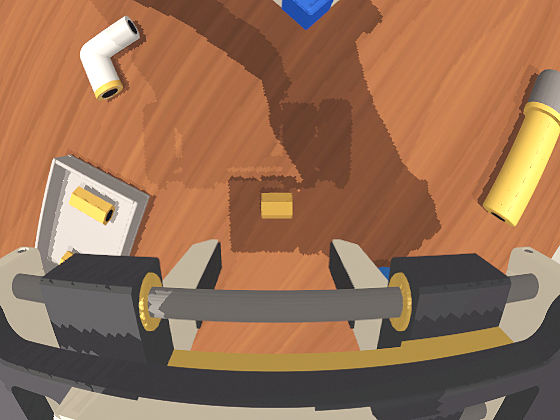

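View pics/t4.png

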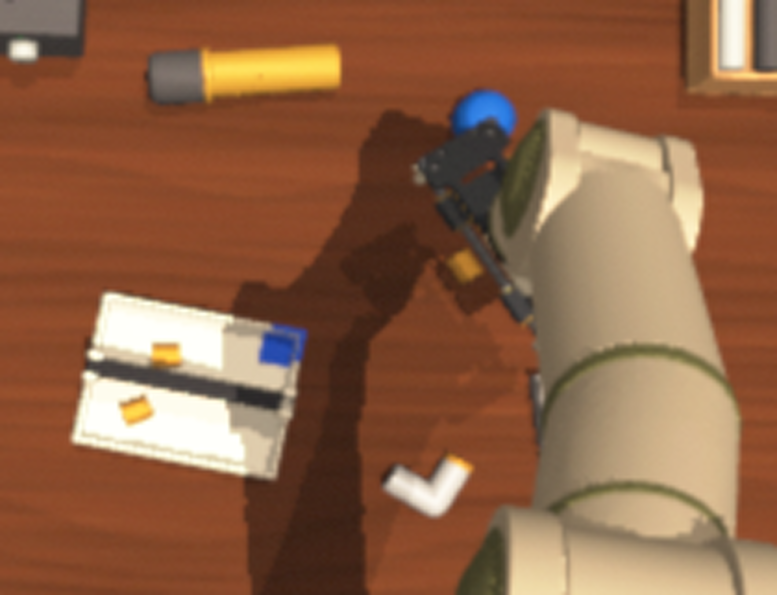

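```bash
python3 -m jog '0 -0.1 5 0 0 0 6;0 0 4 0 0 0 6;0 0 2 0 0 0 6;0 0 0.4 0 0 0 6;0 0 0 0 0 0 2;0 0 0 0 0 0 2;0 0 0 0 0 0 2;0 0 0 0 0 0 2' 30
python3 - <<'E'
from h import *
s=state();print(s["tool_pos"],s["orientation"],s["width"]*93)
# tote refine
yaw=np.radians(-98.3);t=np.array([.4935,.1235]);X=np.array([np.cos(yaw),np.sin(yaw)]);Y=np.array([-X[1],X[0]])
g=t+.035*X+.037*Y;print("drop",g)
plan([*g,.14],81.7,6,start=(s["tool_pos"]+[0,0,.134],s["orientation"]))
p,d=read_camera("wrist");cv2.imwrite("pics/w5.png",p)
E
```

```text
time_s: 10.1
tool_pos: [0.6155, -0.1185, 0.0063]
orientation: [180.0, -0.0, 34.7]
force: [-0.4, -0.8, 5.2]
width: 0.276
[ 0.61545692 -0.11845266  0.00626881] [ 1.79964214e+02 -4.47435092e-02  3.47411748e+01] 25.638473532485214
drop [0.52505999 0.08352542]
total rv [  0.1  -0.  -47. ] rows:
0.68 -3.62 0.00 0.0 -0.0 -7.8
1.17 -3.50 0.00 0.0 -0.0 -7.8
1.63 -3.31 0.00 0.0 -0.0 -7.8
2.07 -3.05 0.00 0.0 -0.0 -7.8
2.46 -2.74 0.00 0.0 -0.0 -7.8
2.82 -2.38 0.00 0.0 -0.0 -7.8
```

View pics/w5.png

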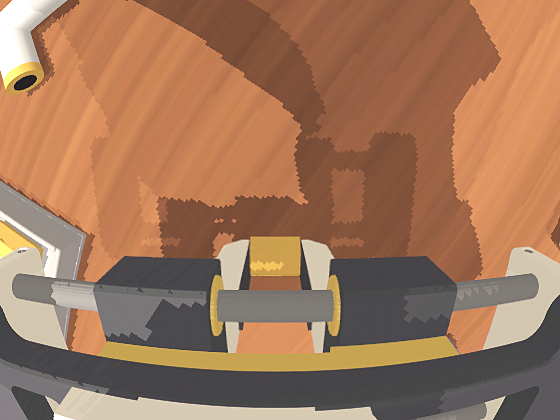

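```bash
python3 -m jog '0 0 -3 0 0 0 2;0 0 -5 0 0 0 2;0 0 -5.5 0 0 0 2;0.7 -3.6 0 0 0 -7.8 2;1.15 -3.5 0 0 0 -7.8 2;1.65 -3.3 0 0 0 -7.8 2;2.05 -3.05 0 0 0 -7.8 2;2.45 -2.75 0 0 0 -7.8 2;2.8 -2.4 0 0 0 -7.8 2;0 0 0 0 0 0 2;0 0 0 0 0 0 2'
python3 - <<'E'
from h import *
s=state();print(s["tool_pos"],s["orientation"],s["width"]*93)
p,d=read_camera("wrist");cv2.imwrite("pics/w6.png",p)
for q in ["handle","blue_corner","tote"]: print(q,pinpoint("wrist",q))
E
```

```text
time_s: 11.52
tool_pos: [0.5251, 0.0825, 0.1408]
orientation: [180.0, 0.0, 81.4]
force: [0.2, 0.2, -0.2]
width: 0.273
[0.5251218  0.08249401 0.14075663] [1.79976920e+02 2.02979045e-02 8.14469921e+01] 25.42650638709935
handle [{'centre': [330.7, 171.8], 'confidence': 0.72}]
blue_corner [{'centre': [225.6, 226.2], 'confidence': 0.83}]
tote [{'centre': [314.2, 159.3], 'confidence': 0.77}]
```

View pics/w6.png

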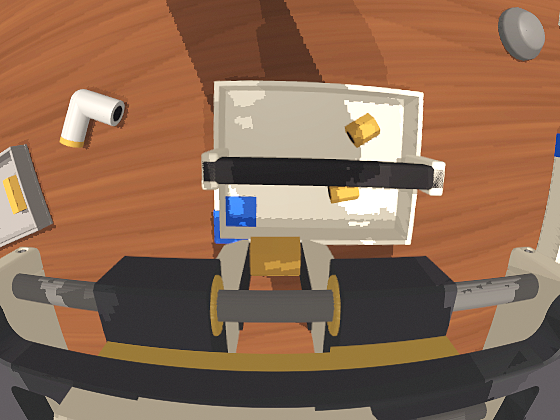

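```bash
python3 - <<'E'
from h import *
s=state()
print("rim",wr([216,423,410],[82,92,243],.04,s).round(4))
print("bar top edges",wr([218,434,218,434,326,326],[158,164,184,191,161,187],.088,s).round(4))
print("handle",wr(330.7,171.8,.079,s),"blue",wr(225.6,226.2,.004,s))
p,d=read_camera("wrist");cv2.imwrite("pics/w6b.png",cv2.resize(p[60:260,190:460],None,fx=2.9,fy=2.9,interpolation=cv2.INTER_CUBIC))
E
```

```text
rim [[0.4118 0.05   0.04  ]
 [0.4404 0.2235 0.04  ]
 [0.5752 0.2002 0.04  ]]
bar top edges [[0.4713 0.0505 0.088 ]
 [0.4961 0.2031 0.088 ]
 [0.489  0.0473 0.088 ]
 [0.5163 0.202  0.088 ]
 [0.4843 0.1225 0.088 ]
 [0.5021 0.1203 0.088 ]]
handle [[0.49356504 0.12613833 0.079     ]] blue [[0.54343405 0.02971532 0.004     ]]
```

View pics/w6b.png

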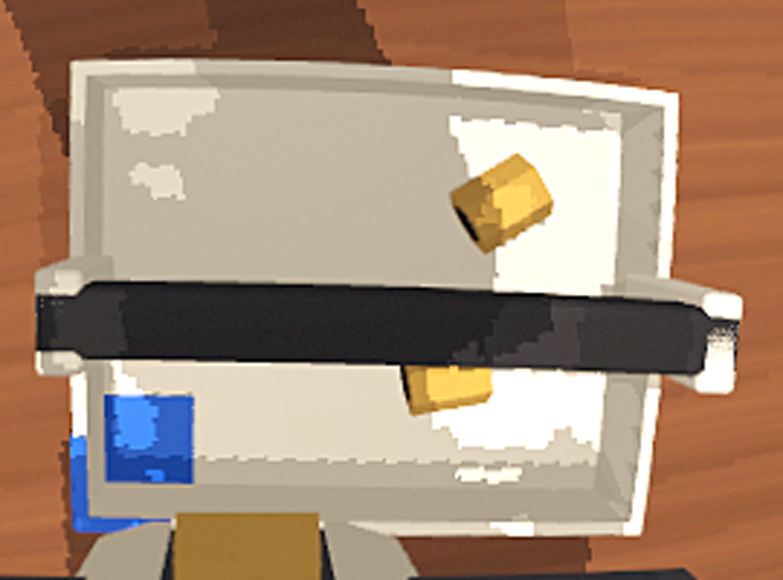

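```bash
python3 -m jog '0 0 5 0 0 0 2;0 0 4 0 0 0 2;0 0 2.0 0 0 0 2;0 0 0.7 0 0 0 2;0 0 0 0 0 0 2;0 0 0 0 0 0 3.4;0 0 0 0 0 0 3.4;0 0 0 0 0 0 3.4'
python3 -m jog '0 0 -2 0 0 0 3.6;0 0 -5 0 0 0 4;0 0 -6 0 0 0 5;0 0 -5 0 0 0 6;0 0 0 0 0 0 6;0 0 0 0 0 0 6'
python3 - <<'E'
from h import *
s=state();print(s["tool_pos"],s["orientation"],s["width"]*93)
p,d=read_camera("wrist");cv2.imwrite("pics/w7.png",p)
t=np.array([.4935,.1245]);
print("bar",wr([330],[172],.088,s))
plan([*t,.19],-9.3,9)
plan([*t,.19],170.7,9)
E
```

```text
time_s: 12.78
tool_pos: [0.5252, 0.0831, 0.0242]
orientation: [179.9, -0.0, 81.5]
force: [-0.9, 0.9, -0.1]
width: 0.366
time_s: 13.52
tool_pos: [0.5245, 0.0829, 0.2035]
orientation: [180.0, 0.0, 81.5]
force: [-0.4, -0.3, 0.0]
width: 0.648
[0.52448028 0.08294801 0.20345357] [1.79993179e+02 4.61767745e-03 8.15371725e+01] 60.27289020284314
bar [[0.50141018 0.13453839 0.088     ]]
total rv [-0.   0.1 90.8] rows:
0.41 -0.40 0.14 -0.0 0.0 10.1
0.33 -0.47 0.14 -0.0 0.0 10.1
0.24 -0.52 0.14 -0.0 0.0 10.1
0.15 -0.55 0.14 -0.0 0.0 10.1
0.05 -0.57 0.14 -0.0 0.0 10.1
-0.05 -0.57 0.14 -0.0 0.0 10.1
-0.15 -0.55 0.14 -0.0 0.0 10.1
-0.25 -0.52 0.14 -0.0 0.0 10.1
-0.33 -0.47 0.14 -0.0 0.0 10.1
total rv [ -0.1  -0.  -89.2] rows:
0.41 -0.40 0.14 -0.0 -0.0 -9.9
0.47 -0.33 0.14 -0.0 -0.0 -9.9
0.52 -0.24 0.14 -0.0 -0.0 -9.9
0.55 -0.15 0.14 -0.0 -0.0 -9.9
0.57 -0.05 0.14 -0.0 -0.0 -9.9
0.57 0.05 0.14 -0.0 -0.0 -9.9
0.56 0.14 0.14 -0.0 -0.0 -9.9
0.52 0.24 0.14 -0.0 -0.0 -9.9
0.47 0.32 0.14 -0.0 -0.0 -9.9
```

View pics/w7.png

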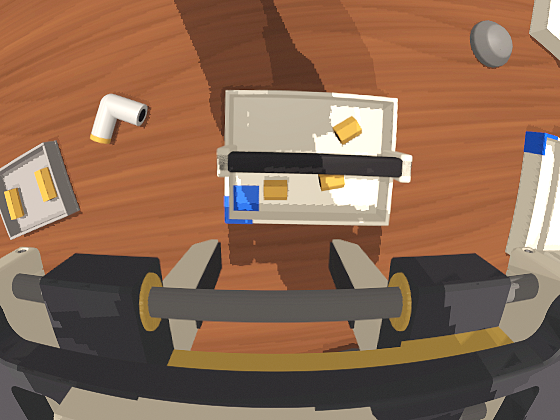

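```bash
python3 -m jog '0.4 -0.4 0 0 0 10 6;0.3 -0.5 0 0 0 10 6;0.25 -0.5 0 0 0 10 6;0.15 -0.55 0 0 0 10 6;0.05 -0.6 0 0 0 10 6;-0.05 -0.6 0 0 0 10 6;-0.15 -0.55 0 0 0 10 6;-0.25 -0.5 0 0 0 10 6;-0.35 -0.5 0 0 0 10.7 6;0 0 0 0 0 0 6;0 0 0 0 0 0 6'
python3 - <<'E'
from h import *
s=state();print(s["tool_pos"],s["orientation"],s["width"]*93)
p,d=read_camera("wrist");cv2.imwrite("pics/w8.png",p)
print(pinpoint("wrist","handle"))
E
```

```text
time_s: 14.95
tool_pos: [0.4932, 0.1246, 0.2028]
orientation: [179.9, 0.1, -8.9]
force: [-1.0, -0.1, -0.4]
width: 0.641
[0.49317988 0.12462902 0.20284044] [ 1.79927818e+02  5.95084351e-02 -8.91360620e+00] 59.61526444953079
[{'centre': [274.6, 203.4], 'confidence': 0.63}, {'centre': [273.3, 185.0], 'confidence': 0.49}]
```

View pics/w8.png

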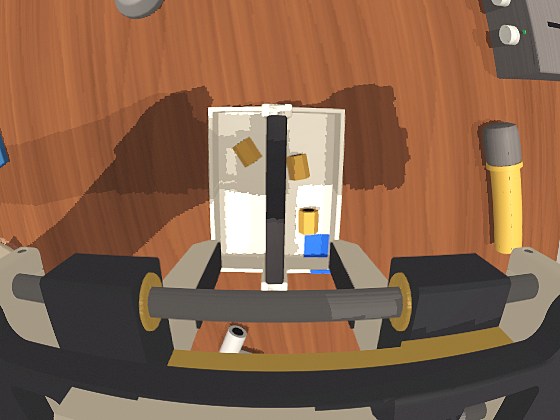

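```bash
python3 - <<'E'
from h import *
s=state();w=wr([276,274,277],[106,288,190],.088,s);print(w.round(4),w[:2].mean(0))
E
python3 -m jog '0 0 5 0 0 0 6;0 0 5 0 0 0 6;0 0 3 0 0 0 6;0 0 1.3 0 0 0 6;0 0 0 0 0 0 6;0 0 0 0 0 0 1.2;0 0 0 0 0 0 1.2;0 0 0 0 0 0 1.2;0 0 0 0 0 0 1.2;0 0 0 0 0 0 1.2;0 0 0 0 0 0 1.2' 60
python3 - <<'E'
from h import *
s=state();print(s["tool_pos"],s["orientation"],s["width"]*93,s["force"])
E
```

```text
[[0.508  0.2098 0.088 ]
 [0.4796 0.0427 0.088 ]
 [0.4974 0.1374 0.088 ]] [0.4938045  0.12626328 0.088     ]
time_s: 16.42
tool_pos: [0.4935, 0.1249, 0.0608]
orientation: [-180.0, -0.0, -9.2]
force: [-0.8, 0.7, 3.9]
width: 0.186
[0.49352892 0.12488811 0.06083702] [-1.79987255e+02 -1.20243495e-02 -9.16011297e+00] 17.333352146099994 [-0.77631455  0.67449665  3.91176353]
```

```bash
python3 -m jog '0 0 -0.5 0 0 0 1.2;0 0 -1 0 0 0 1.2;0 0 -2 0 0 0 1.2;0 0 -2.5 0 0 0 1.2;0 0 -2.5 0 0 0 1.2;0 0 -2.5 0 0 0 1.2;0 0 -2.5 0 0 0 1.2;0 0 -2.5 0 0 0 1.2;0 0 -2 0 0 0 1.2;0 0 -1.5 0 0 0 1.2;0 0 -0.5 0 0 0 1.2;0 0 0 0 0 0 1.2' 60
python3 -m jog '0 0 0 0 -2 0 1.2;0 0 0 0 -3 0 1.2;0 0 0 0 -3 0 1.2;0 0 0 0 -3 0 1.2;0 0 0 0 -3 0 1.2;0 0 0 0 -3 0 1.2;0 0 0 0 -3 0 1.2;0 0 0 0 -2 0 1.2;0 0 0 0 0 0 1.2;0 0 0 0 0 0 1.2;0 0 0 0 0 0 1.2;0 0 0 0 0 0 1.2' 60
python3 - <<'E'
from h import *
s=state();print(s["tool_pos"],s["orientation"],s["width"]*93,s["force"])
p,d=read_camera("wrist");cv2.imwrite("pics/w9.png",p)
p,d=read_camera("scene");cv2.imwrite("pics/s9.png",p)
E
```

```text
time_s: 17.92
tool_pos: [0.4932, 0.1248, 0.2605]
orientation: [180.0, 0.0, -9.2]
force: [0.3, 0.4, -3.6]
width: 0.187
time_s: 19.42
tool_pos: [0.4933, 0.125, 0.2609]
orientation: [-180.0, 22.0, -9.1]
force: [-0.3, -0.3, -3.3]
width: 0.187
[0.49330656 0.12496023 0.26088644] [-179.98065288   21.96785667   -9.13701803] 17.407852336251516 [-0.29100525 -0.32398296 -3.30288087]
```

View pics/w9.png

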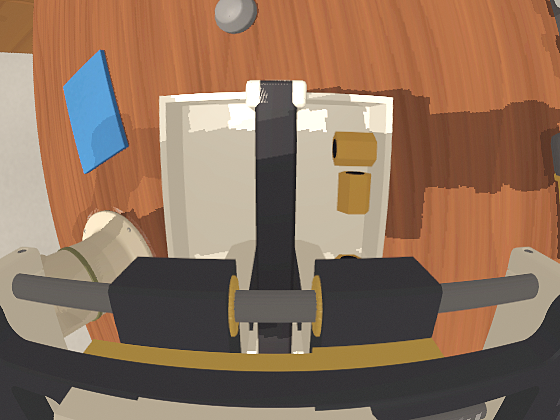

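View pics/s9.png

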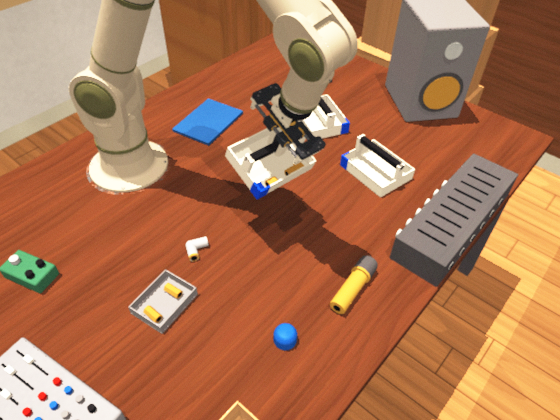

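```bash
python3 -m jog '0 0 0 2 0 0 1.2;0 0 0 3 0 0 1.2;0 0 0 3 0 0 1.2;0 0 0 3 0 0 1.2;0 0 0 3 0 0 1.2;0 0 0 3 0 0 1.2;0 0 0 3 0 0 1.2;0 0 0 2 0 0 1.2;0 0 0 0 0 0 1.2;0 0 0 0 0 0 1.2;0 0 0 0 0 0 1.2;0 0 0 0 0 0 1.2' 60
python3 -m jog '0 0 0 0 0 0 1.2;0 0 0 0 0 0 1.2;0 0 0 0 0 0 1.2;0 0 0 0 0 0 1.2;0 0 0 0 0 0 1.2;0 0 0 0 0 0 1.2;0 0 0 0 0 0 1.2;0 0 0 0 0 0 1.2;0 0 0 0 0 0 1.2;0 0 0 0 0 0 1.2;0 0 0 0 0 0 1.2;0 0 0 0 0 0 1.2' 60
python3 - <<'E'
from h import *
s=state();R=Rn.from_euler("xyz",s["orientation"],degrees=True)
print(s["tool_pos"],s["orientation"],s["width"]*93,s["force"],"tilt",np.degrees(np.arccos(-R.as_matrix()[2,2])))
c=s["tool_pos"]+R.apply([.065,.085,.056]);print("blue corner",c)
for n in ["wrist","scene","top"]:
    p,d=read_camera(n);cv2.imwrite(f"pics/{n}10.png",p)
    if n=="scene": cv2.imwrite("pics/sc10.png",cv2.resize(p[80:240,190:360],None,fx=3.6,fy=3.6,interpolation=cv2.INTER_CUBIC))
E
```

```text
time_s: 21.02
tool_pos: [0.4935, 0.1252, 0.2607]
orientation: [-158.0, 22.0, -9.1]
force: [0.4, -0.3, -2.8]
width: 0.185
time_s: 22.52
tool_pos: [0.4934, 0.1248, 0.2606]
orientation: [-158.0, 22.0, -9.2]
force: [-0.1, -0.3, -4.4]
width: 0.186
[0.49343386 0.12481146 0.26062586] [-157.99953719   22.00088558   -9.15954813] 17.287738787704214 [-0.07856254 -0.33291515 -4.39854332] tilt 30.721377299851238
blue corner [0.51274629 0.06311859 0.15861106]
```

View pics/wrist10.png

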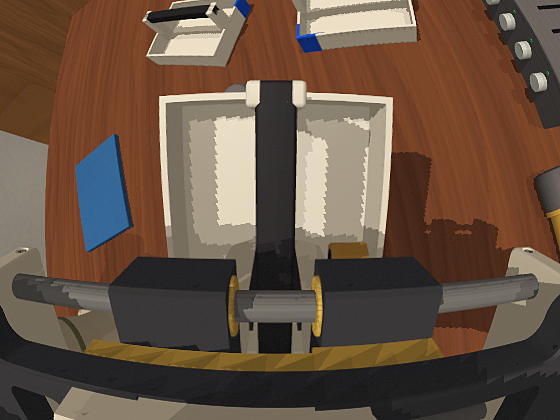

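View pics/sc10.png

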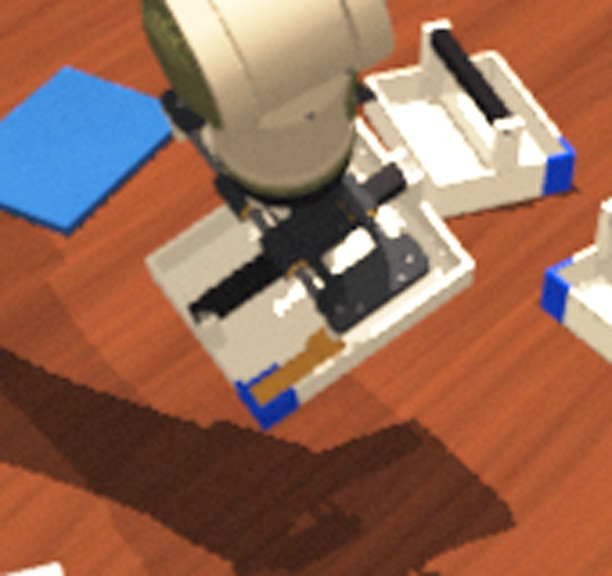

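View pics/top10.png

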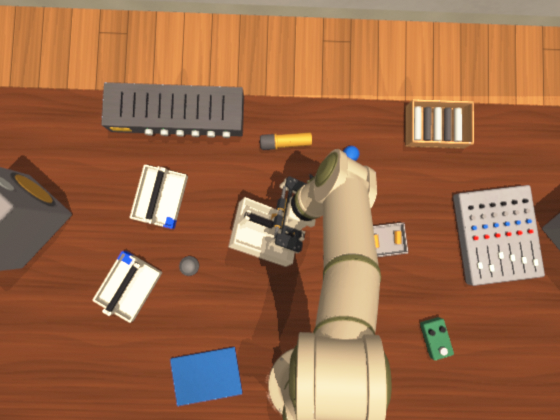

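```bash
python3 - <<'E'
from h import *
s=dict(tool_pos=np.zeros(3),orientation=[0,0,0])
# tool coords -> tote: x_t=tool y, y_t=tool x, z_t=.060-tool z
for u,v,z in [(330,243,.036),(368,243,.036),(330,257,.036),(368,257,.036),(389,97,.02),(162,97,.02)]:
    q=wr(u,v,z,s)[0];print(u,v,"tote",np.round([q[1],q[0],.060-q[2]],4))
E
```

```text
330 243 tote [0.0072 0.0371 0.024 ]
368 243 tote [0.0077 0.0636 0.024 ]
330 257 tote [0.0174 0.0377 0.024 ]
368 257 tote [0.018  0.0646 0.024 ]
389 97 tote [-0.088   0.0673  0.04  ]
162 97 tote [-0.0879 -0.0656  0.04  ]
```

```bash
python3 - <<'E'
from h import *
p,d=read_camera("wrist");cv2.imwrite("pics/w11.png",cv2.resize(p[200:280,290:410],None,fx=6,fy=6,interpolation=cv2.INTER_CUBIC))
s=state();R=Rn.from_euler("xyz",s["orientation"],degrees=True);print(s["tool_pos"],s["orientation"])
p,d=read_camera("scene")
P=camera_params("scene")
def tw(t): return s["tool_pos"]+R.apply([t[1],t[0],.060-t[2]])
img=cv2.resize(p,None,fx=6,fy=6,interpolation=cv2.INTER_CUBIC)
def pr(t): return cv2.projectPoints(tw(t).reshape(1,3),P["rvec"],P["tvec"],P["mtx"],None)[0].ravel()
for x in [.085,.065,.045,.025,.005,-.015]:
    a=((pr([x,.065,.024])+.5)*6).astype(int);b=((pr([x,.035,.024])+.5)*6).astype(int)
    cv2.line(img,tuple(map(int,a)),tuple(map(int,b)),(0,0,255),1)
c=(pr([.04,.05,.024])*6).astype(int)
cv2.imwrite("pics/s11.png",img[c[1]-280:c[1]+280,c[0]-350:c[0]+350])
# depth points brass
m=brass(p);m2=np.zeros_like(m);u0,v0=pr([.04,.05,.02]).astype(int);m2[v0-30:v0+30,u0-40:u0+40]=1
h=cv2.cvtColor(p,cv2.COLOR_BGR2HSV);m=cv2.inRange(h,(12,110,50),(35,255,255))*m2
pts=np.array([wpt("scene",d,u,v) for v,u in np.argwhere(m)])
q=R.inv().apply(pts-s["tool_pos"]);t=np.c_[q[:,1],q[:,0],.06-q[:,2]]
print(len(t),np.percentile(t,[1,10,50,90,99],axis=0).round(3))
E
```

```text
[0.49345387 0.12481673 0.26065492] [-157.99977784   21.99621565   -9.16006731]
192 [[-0.038  0.007 -0.252]
 [ 0.02   0.041  0.017]
 [ 0.038  0.052  0.023]
 [ 0.073  0.059  0.028]
 [ 0.081  0.081  0.168]]
```

View pics/s11.png

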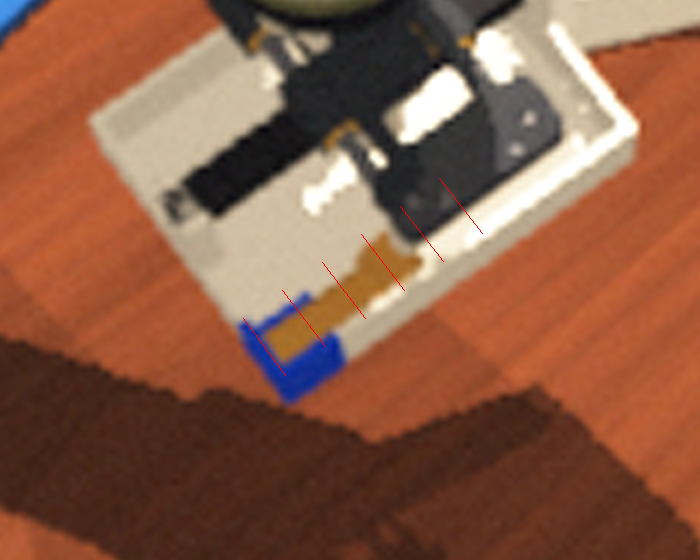

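View pics/w11.png

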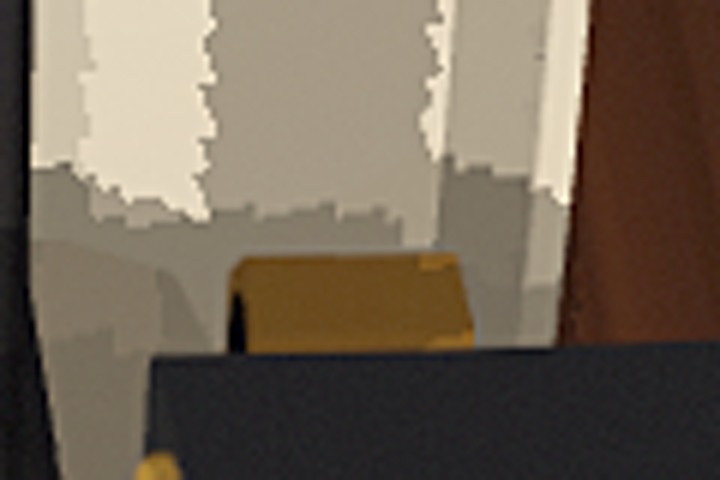

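```bash
python3 -c "
from rig import *
print(state()['qvel'].round(2),state()['time_s']);print(sign_off())"
```

```text
[ 0.01 -0.04  0.05 -0.04 -0.01  0.    0.14] 22.775
the job is handed in; nothing more can be done
None
```

The job is handed in at 22.8 s with the tote held up and tilted. The long adaptor went into the grey tray beside the other long one. The short one went into the rightmost tote on its blue side. Both were let go while the tote stood on the shelf.

I lifted the tote 20 cm by its bar handle and tipped it first towards its +y side, then towards +x.

Last checks:
- **Tilt and height:** the tilt is about 30.7° and the blue corner is computed to be about 0.16 m above the shelf. The grip reads 17.3 mm on the 18 mm bar at 60 N, and the arm is at rest.
- **Short adaptors:** the scene picture shows one brass row along the wall into the blue corner. The farthest one's centre is roughly 66 mm from the corner by the scene overlay, against a limit of 78 mm. A rougher reading from the wrist camera gave up to about 74 mm. The adaptors nearest the corner were seen only in the scene camera, because the gripper hides them from the wrist camera.
- **Everything else:** both long adaptors were last seen in the tray, in the top view. The rubber foot looked in place there too. The mic, elbow and cap looked unmoved where visible; the arm covered part of that view and hid the elbow, which the scene view taken just before the second tilt showed unmoved.

No check failed.

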